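# Fill the pH calibration caddy

## Robot

A 6-joint arm with a two-finger parallel gripper is mounted at the origin on the work surface. World frame = base frame: x ahead of the robot, y to its left, z up, the work surface at z = 0. Lengths are in mm, angles in rad, forces in N, time in s.
With the tool pointing down it reaches from about 325 to 750 mm from the base axis. Payload 7.6 kg.
Tool frame: the origin (TCP) lies at the very end of the fingers, on their centre line; the grasp point (between the pads) lies 19 mm behind it; z points along the fingers, y is the line along which they close (so a half turn about z gives the same grasp; the last joint's range is limited). The gripper opens to 85 mm and grips with 20 to 120 N. Pads are 22 mm wide; open, the fingers measure 114 mm over their backs; the gripper's body (76 mm by 85 mm) begins 54 mm behind the grasp point. The pads swing forward as they close: fully open they stand 13 mm farther back than shut.
Start: joints at [1.066, 0.052, 1.401, -0, 1.689, -0.07], TCP at [221.132, 476.179, 231.323] pointing down, gripper open.
Joint ranges: [-2.9, 2.9], [-0.91, 2.17], [0.12, 2.37], [-1.06, 4.2], [0.26, 2.73], [-2.93, 2.93]. Speed limits (rad/s): [2.57, 2.57, 3.01, 3.14, 3.14, 3.14].

## Interface

Orientations are given as a unit quaternion [w, x, y, z].
In Python, from bench import monitor, cams, manip gives the robot as it stands.
- The arm moves only by the tool carry_out, never from a script. Its argument "targets" is a list that holds one entry, the list of rows, each a list of 7 numbers: the shift along the world's x, y, z in units of 30 mm (1.0 is 30 mm), then the turn, a rotation vector about the world's x, y, z in units of 5 degrees (1.0 is 5 degrees), then the finger opening in mm, from 0 to 85.4. A call has 1 to 12 rows; each row shifts and turns the commanded pose from where the row before left it; what a row does not reach is not made up. A row lasts 1/12 s, in which the tool goes at most 41.7 mm and 7.16 degrees, less where a joint would pass 70% of its speed; a pose out of reach is approached as far as the arm can. A call is refused whole if a number of a shift passes 1 or a number of a turn 1, either way. A call with a gripper value outside its range is refused whole. The fingers move at their own pace and stop on an object; "squeeze" is the grip in N (left out, the last holds). Time passes only in rows, so rows that do not move let the fingers close. It gives the time, the measured TCP pose, the force, the opening and the grip force at its end, in the units of the state.
- monitor.observe(): the state, without advancing time (a new reading comes with each control period).
- cams.read_camera(name): name is "scene" or "top"; returns a dict with "frame" (384x512x3 uint8, blue, green, red), "fx", "fy", "cx", "cy" (pixels), "pose" (4x4, takes a point from camera to world coordinates). Camera axes: x right, y up, looking along -z (the intrinsics and any distortion apply to the point x, -y, -z); pixel columns grow to the right and rows downward; lengths in mm; the calibration is good to about 2 mm. A picture is of the moment at which its call begins. There is no depth.
- manip.job_done(): hands the job in; it is judged then, once.
The state is a dict: "clock": time; "joint_pos": joint angles; "dq": joint speeds; "joint_efforts": joint torques, N m; "position": TCP position; "orientation": TCP orientation; "contact_force": force on the tool from outside, world axes, zero at the start; "torque": the same for the moment, N m; "opening": opening from 0.0 (shut) to 1.0 (fully open); "gripper_force": force on a finger pad.
Only numpy, scipy, OpenCV 4.12 (cv2) and the standard library are available. Lean on these libraries where they do the work, as an engineer would, in place of code of your own. Each camera call takes 0.05 s, during which the arm holds its last target. There are 200 camera calls.

## Task

Load the grey caddy for calibrating the pH pen: stand the empty rinse beaker in the wide bay with the dark ribbed pad, and beside it, one to a cell and going away from the beaker in order of rising pH, the buffer bottles with the red, then the yellow, then the blue cap (blue at the far end). All four must stand upright on the caddy's floor, set down and not dropped, loaded in any order you like. The green-capped and white-capped bottles do not belong: leave them, the amber bottle, the flask and the pH pen standing or lying where they are.

Things in the scene. Friction and masses are not known exactly. Their poses are not given: they have to be found in the camera images.
- caddy: Grey open caddy, fixed, 284 (x) x 80 (y) x 40 mm, any yaw; origin: centre of underside, z up. Walls and dividers 4 mm thick, 40 high. One row of four compartments, 72 mm wide in y: at the +x end the wide bay, 84 mm long, centre x = +96 mm, dark ribbed pad (top 7 mm above underside); then three bottle cells, 60 mm long, centres x = +20, -44, -108 mm (floor 5 mm above underside)
- red_bottle: pH 4 buffer: closed white plastic bottle, red screw cap and red ring above its blank label. Round; body 44 mm diameter up to 56 mm, shoulder and neck (30 mm) to 70 mm, cap 34 mm diameter from 70 mm to the top at 94 mm. About 85 g. Loose, upright; origin at the centre of its underside, z up
- yellow_bottle: pH 7 buffer: closed white plastic bottle, yellow screw cap and yellow ring above its blank label. Round; body 44 mm diameter up to 56 mm, shoulder and neck (30 mm) to 70 mm, cap 34 mm diameter from 70 mm to the top at 94 mm. About 85 g. Loose, upright; origin at the centre of its underside, z up
- blue_bottle: pH 10 buffer: closed white plastic bottle, blue screw cap and blue ring above its blank label. Round; body 44 mm diameter up to 56 mm, shoulder and neck (30 mm) to 70 mm, cap 34 mm diameter from 70 mm to the top at 94 mm. About 85 g. Loose, upright; origin at the centre of its underside, z up
- beaker: Empty rinse beaker: open, translucent whitish plastic, blue dashes on its side; 75 mm high, outer diameter 54 mm at the foot, 55 mm at the top (59 mm over the rim bead), wall 2.5 mm, small spout to 35 mm from the axis at the rim on its +x side. About 40 g, stiff enough to grip across the outside. Loose, upright; origin at the centre of its underside, z up
- green_bottle: Look-alike that stays (cleaning solution): closed white plastic bottle, green screw cap and green ring above its blank label. Round; body 44 mm diameter up to 56 mm, shoulder and neck (30 mm) to 70 mm, cap 34 mm diameter from 70 mm to the top at 94 mm. About 85 g. Loose, upright; origin at the centre of its underside, z up
- white_bottle: Look-alike that stays (storage solution): closed white plastic bottle, white screw cap and white ring above its blank label. Round; body 44 mm diameter up to 56 mm, shoulder and neck (30 mm) to 70 mm, cap 34 mm diameter from 70 mm to the top at 94 mm. About 85 g. Loose, upright; origin at the centre of its underside, z up
- amber_bottle: Bystander: closed brown bottle with a black cap, body 50 mm in diameter, 96 mm high. Loose, upright; origin at the centre of its underside
- flask: Bystander: conical flask of clear glass, foot 64 mm in diameter, neck 25 mm, 100 mm high. Loose, upright; origin at the centre of its underside
- ph_pen: Bystander: white and blue pen-type pH tester lying on the bench, 170 mm long (its x) x 35 mm x 22 mm high. Loose; origin on its underside, about 9 mm from mid-length

How it is judged:
By the outcome, as a careful person would: the job done as asked, in the order asked, and still so for the second after the job is handed in, with the robot touching nothing.
It also fails if it takes over 102 s, if anything falls off the work surface, if the arm or the gripper's body presses on something with over 40 N, if the wrist force passes 120 N, or if a joint passes its speed limit or range.

## Working session

There is one attempt and no reset: what is moved stays moved. The work goes in short steps, Python scripts to look and compute and a tool call to move; the robot and the scene stay as the last step left them, time stands still between calls to the robot, and variables do not carry over. Pictures are saved under pics/ and viewed, at most 14 in all, crops included, and the job is handed in when it is done.

Besides the shell and the picture viewer there is one more tool, called in YAML: its name, and indented under it one key for each argument. carry_out: Moves the arm, as the interface text tells. Its arguments: {"type":"object","properties":{"targets":{"type":"array","items":{"type":"array","items":{"type":"array","items":{"type":"number"}}}},"squeeze":{"type":"number"}},"required":["targets"]}

```bash
mkdir -p pics; python3 - <<'E'
from bench import monitor, cams
import cv2, numpy as np
for n in("scene","top"):
    c=cams.read_camera(n); cv2.imwrite(f"pics/{n}0.png",c["frame"]); np.save(f"pics/{n}.npy",c,allow_pickle=True)
    print(n,c["fx"],c["fy"],c["cx"],c["cy"],np.round(c["pose"],3).tolist(),c.keys())
print(monitor.observe())
E
```

```text
scene 426.66431079066354 426.66431079066354 256.5286450541269 198.2974258221936 [[0.144, -0.734, 0.664, 1360.368], [0.99, 0.104, -0.099, -126.473], [0.004, 0.671, 0.741, 950.764], [0.0, 0.0, 0.0, 1.0]] dict_keys(['frame', 'fx', 'fy', 'cx', 'cy', 'pose'])
top 466.7680598025641 466.7680598025641 265.4957879924691 193.35129727760557 [[0.027, 0.997, -0.076, 444.88], [-0.999, 0.028, 0.018, 6.788], [0.02, 0.076, 0.997, 1288.742], [0.0, 0.0, 0.0, 1.0]] dict_keys(['frame', 'fx', 'fy', 'cx', 'cy', 'pose'])
{'clock': 0.1, 'joint_pos': array([ 1.06572685e+00,  5.27719528e-02,  1.40160978e+00, -1.35951998e-05,
        1.68860716e+00, -7.03330887e-02]), 'dq': array([-0.00046625, -0.00121841, -0.00245736, -0.00046915,  0.00101723,
       -0.00112424]), 'joint_efforts': array([ 6.86276344e-04, -3.82578635e+01, -3.60987496e+01, -1.15667699e-04,
        4.70480634e-03,  1.31927962e-05]), 'position': array([220.9841085 , 475.93212236, 230.56437938]), 'orientation': array([-1.91616846e-04,  2.15661219e-01,  9.76467998e-01, -6.71341048e-04]), 'contact_force': array([ 0.24259452, -0.52319642, -0.46864221]), 'torque': array([0.0101044 , 0.01617883, 0.03210777]), 'gripper_force': 0.0, 'opening': 1.0009902920970943}
```

View pics/scene0.png

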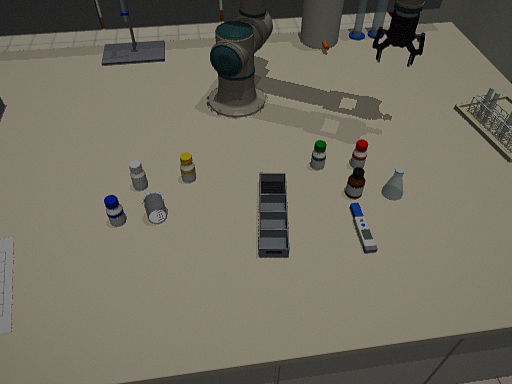

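View pics/top0.png

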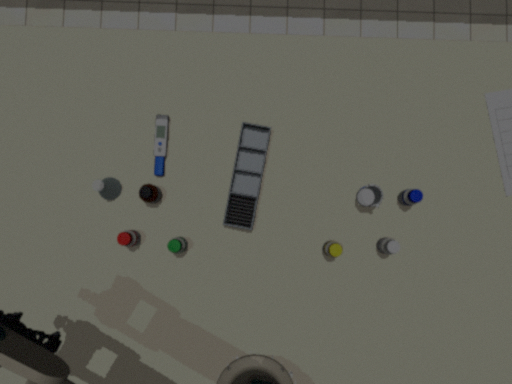

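The scene view shows the caddy at (273,215) with its dark pad end toward the robot. The bottles' caps are yellow (187,160), blue (112,202), white (137,168), red (361,146) and green (320,147), and the beaker is at (155,208). The top view agrees: yellow (336,250), blue (414,196), red (125,239), beaker (367,197), caddy (247,177).

```bash
cat > h.py <<'E'
import cv2, numpy as np
from bench import monitor, cams
def ray(c,u,v):
    d=np.array([(u-c["cx"])/c["fx"],-(v-c["cy"])/c["fy"],-1.]); P=c["pose"]
    return P[:3,3],P[:3,:3]@d
def plane(c,u,v,z):
    o,d=ray(c,u,v); return o+d*(z-o[2])/d[2]
def tri(c1,p1,c2,p2):
    o1,d1=ray(c1,*p1);o2,d2=ray(c2,*p2)
    s=np.linalg.lstsq(np.c_[d1,-d2],o2-o1,rcond=None)[0]
    a,b=o1+s[0]*d1,o2+s[1]*d2
    return (a+b)/2,np.linalg.norm(a-b)
def proj(c,p):
    q=np.linalg.inv(c["pose"])@np.r_[p,1]; return c["cx"]-c["fx"]*q[0]/q[2],c["cy"]+c["fy"]*q[1]/q[2]
HUE=dict(red=(-6,6),yellow=(20,34),blue=(112,128),green=(50,75))
def blob(img,col,near,r=14):
    h=cv2.cvtColor(img,cv2.COLOR_BGR2HSV).astype(int); H=h[...,0]; H=np.where(H>170,H-180,H)
    lo,hi=HUE[col]; m=(H>=lo)&(H<=hi)&(h[...,1]>150)&(h[...,2]>60)
    n,l,s,ce=cv2.connectedComponentsWithStats(m.astype(np.uint8))
    k=[i for i in range(1,n) if np.hypot(*(ce[i]-near))<r]
    i=max(k,key=lambda i:s[i,4]); return ce[i],s[i]
E
python3 - <<'E'
from h import *
S=np.load("pics/scene.npy",allow_pickle=True).item();T=np.load("pics/top.npy",allow_pickle=True).item()
for col,a,b in(("red",(361,146),(125,239)),("yellow",(187,159),(336,250)),("blue",(112,202),(414,196)),("green",(320,147),(175,246))):
    (p,s1),(q,s2)=blob(S["frame"],col,a),blob(T["frame"],col,b)
    X,e=tri(S,p,T,q); print(col,p,s1,q,s2,X.round(1),round(e,1),"planes z=82",plane(S,*p,82).round(1),"z94",plane(T,*q,94).round(1))
print("white",plane(T,392,247,94)); 
a=cv2.resize(S["frame"][140:240,90:215],None,fx=3.9,fy=3.9,interpolation=2)
b=cv2.resize(T["frame"][110:245,200:440],None,fx=3.2,fy=3.2,interpolation=2)
cv2.imwrite("pics/ca.png",np.clip(a*1.5,0,255).astype(np.uint8));cv2.imwrite("pics/cb.png",np.clip(b*1.5,0,255).astype(np.uint8))
E
```

```text
red [361.68539326 144.26966292] [356 139  12  13  89] [123.7734375 238.2421875] [118 232  13  13 128] [411.9 342.2  89.4] 0.5 planes z=82 [403.8 346.   82. ] z94 [412.1 341.2  94. ]
yellow [185.36885246 158.45081967] [180 153  12  13 122] [334.88461538 249.59230769] [329 244  13  13 130] [ 397.1 -197.4   85.8] 0.9 planes z=82 [ 392.7 -198.2   82. ] z94 [ 397.5 -195.6   94. ]
blue [110.02247191 199.26966292] [104 195  13   9  89] [415.46610169 195.44067797] [410 190  12  12 118] [ 541.8 -402.8   94.7] 1.5 planes z=82 [ 529.5 -407.6   82. ] z94 [ 541.9 -402.2   94. ]
green [320.40384615 143.40384615] [316 140  10   7  52] [174.12149533 245.44859813] [169 240  11  12 107] [397.5 213.7  95.8] 1.2 planes z=82 [381.9 219.8  82. ] z94 [397.3 213.4  94. ]
white [ 407.84285578 -342.0792409    94.        ]
```

View pics/ca.png

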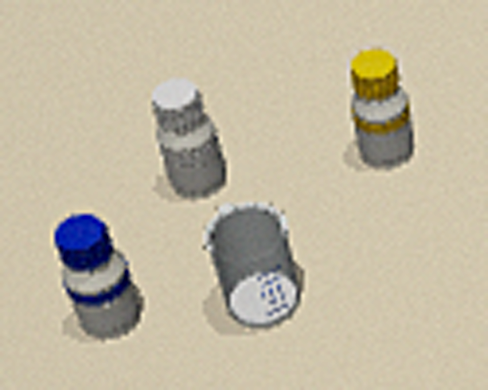

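View pics/cb.png

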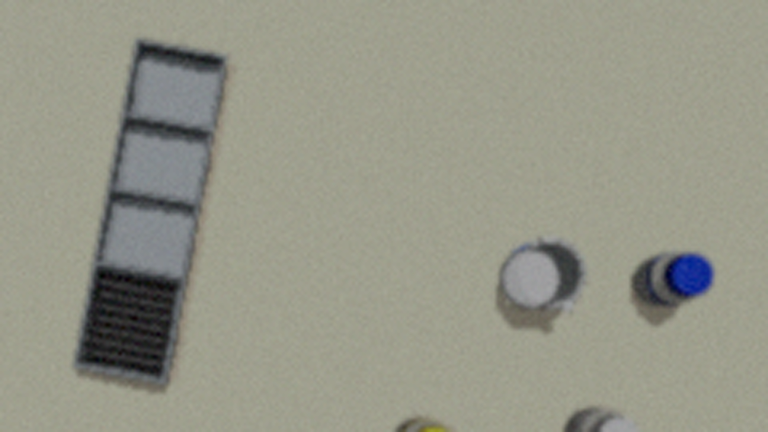

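The crops show the beaker upright, with its floor disc at top pixel (366,197) and rim centre near (371,196). The caddy's outer corners in the top view are about (243,123), (271,128), (252,231) and (224,225).

```bash
python3 - <<'E'
from h import *
S=np.load("pics/scene.npy",allow_pickle=True).item();T=np.load("pics/top.npy",allow_pickle=True).item()
def caddy(C,box,z=40):
    u0,v0,u1,v1=box; im=C["frame"][v0:v1,u0:u1].astype(int)
    m=((im[...,2]-im[...,0]<6)).astype(np.uint8)   # not beige
    m=cv2.morphologyEx(m,cv2.MORPH_CLOSE,np.ones((3,3)));m=cv2.morphologyEx(m,cv2.MORPH_OPEN,np.ones((5,5)))
    c=max(cv2.findContours(m,0,1)[0],key=cv2.contourArea)
    pts=np.array([plane(C,u+u0,v+v0,z)[:2] for u,v in c[:,0]],np.float32)
    return cv2.minAreaRect(pts)
print("top rect",caddy(T,(205,105,290,245)))
for p in((243.1,122.8),(270.9,128.1),(251.6,231.3),(224.1,224.7)):print(plane(T,*p,40).round(1),[round(k,1) for k in proj(S,plane(T,*p,40))])
def bright(C,box,t):
    u0,v0,u1,v1=box; im=C["frame"][v0:v1,u0:u1].astype(int)
    m=((im[...,2]-im[...,0]<12)&(im.min(2)>t)).astype(np.uint8)
    n,l,s,c=cv2.connectedComponentsWithStats(m);i=1+np.argmax(s[1:,4]);return c[i]+[u0,v0],s[i]
print(T["frame"][197,358:386].tolist())
for n,C,b in(("T",T,(350,180,388,218)),("S",S,(140,185,172,226))):
    for t in(110,140):
        p,s=bright(C,b,t);print(n,t,p,s,plane(C,*p,3).round(1))
for X in((531,-277),):print(proj(T,(*X,75)),proj(T,(*X,0)))
# where the rim's outer extents are in top view
im=T["frame"][178:220,348:392];cv2.imwrite("pics/bk.png",cv2.resize(np.clip(im*1.6,0,255).astype(np.uint8),None,fx=12,fy=12,interpolation=0))
E
```

```text
top rect ((587.748779296875, 36.10277557373047), (81.93854522705078, 286.35247802734375), 80.88221740722656)
[730.6  50.2  40. ] [np.float64(287.6), np.float64(248.6)]
[718.3 -25.6  40. ] [np.float64(258.1), np.float64(248.1)]
[438.   18.6  40. ] [np.float64(259.0), np.float64(171.9)]
[453.6  92.4  40. ] [np.float64(283.7), np.float64(173.1)]
[[98, 97, 96], [100, 99, 98], [100, 98, 101], [102, 101, 100], [103, 100, 101], [107, 106, 106], [107, 107, 107], [107, 106, 105], [105, 106, 105], [106, 104, 104], [108, 107, 107], [106, 104, 106], [107, 106, 105], [108, 107, 108], [108, 106, 108], [99, 99, 100], [84, 82, 82], [51, 50, 50], [42, 42, 41], [42, 43, 41], [46, 44, 43], [40, 41, 38], [55, 54, 54], [77, 78, 78], [88, 90, 88], [93, 101, 100], [95, 104, 105], [97, 108, 106]]Traceback (most recent call last):
  File "<stdin>", line 19, in <module>
  File "<stdin>", line 15, in bright
    return _wrapfunc(a, 'argmax', axis=axis, out=out, **kwds)
    return bound(*args, **kwds)
ValueError: attempt to get argmax of an empty sequence
```

```bash
python3 - <<'E'
from h import *
S=np.load("pics/scene.npy",allow_pickle=True).item();T=np.load("pics/top.npy",allow_pickle=True).item()
def comp(C,box,f):
    u0,v0,u1,v1=box; im=C["frame"][v0:v1,u0:u1].astype(int)
    n,l,s,c=cv2.connectedComponentsWithStats(f(im).astype(np.uint8));i=1+np.argmax(s[1:,4]);return c[i]+[u0,v0],s[i]+[u0,v0,0,0,0]
g=lambda im:(abs(im[...,2]-im[...,0])<6)
for n,C,b in(("T",T,(350,180,388,218)),("S",S,(140,185,172,226))):
    p,s=comp(C,b,lambda i:g(i)&(i.min(2)>94));print(n,"disc",p,s,plane(C,*p,3).round(1))
    p,s=comp(C,b,lambda i:g(i)|(i.max(2)<75));print(n,"all",p,s)
for X in((531,-277),):
  for z in (0,75): print(z,proj(T,(*X,z)),proj(S,(*X,z)))
A=cv2.resize(T["frame"][178:220,348:392],(396,378),interpolation=0);B=cv2.resize(S["frame"][184:226,138:182],(396,378),interpolation=0)
cv2.imwrite("pics/bk.png",np.clip(np.hstack([A*1.,B])*1.6,0,255).astype(np.uint8))
E
```

```text
T disc [365.78756477 196.47150259] [358 189  16  16 193] [ 542.5 -294.7    3. ]
T all [369.08480565 196.87279152] [356 184  28  29 566]
S disc [156.46478873 216.14788732] [149 210  17  13 142] [ 539.7 -295.3    3. ]
S all [154.43542435 206.82841328] [142 192  25  32 542]
0 (np.float64(359.14421477175335), np.float64(200.48859101331408)) (np.float64(163.0409964127271), np.float64(213.86159493973346))
75 (np.float64(365.45002030825793), np.float64(198.75411032070676)) (np.float64(158.75877723632232), np.float64(196.46088678771508))
```

View pics/bk.png

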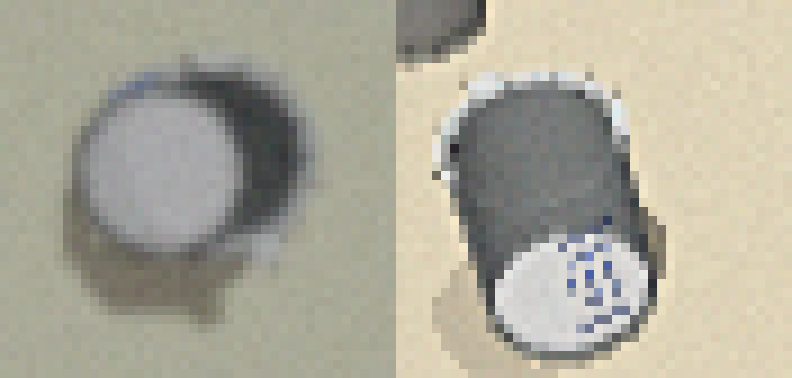

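carry_out:
  targets:
    - [[0.91, -0.636, -0.38, 0, 0, 0.454, 85], [0.91, -0.636, -0.38, 0, 0, 0.454, 85], [0.91, -0.636, -0.38, 0, 0, 0.454, 85], [0.91, -0.636, -0.38, 0, 0, 0.454, 85], [0.91, -0.636, -0.38, 0, 0, 0.454, 85], [0.91, -0.636, -0.38, 0, 0, 0.454, 85], [0.91, -0.636, -0.38, 0, 0, 0.454, 85], [0, 0, 0, 0, 0, 0, 85], [0, 0, 0, 0, 0, 0, 85]]
  squeeze: 40

```text
clock: 0.85
position: [412.7, 341.3, 150.2]
orientation: [-0.001, 0.08, 0.997, -0.001]
contact_force: [-0.9, 0.3, 0.6]
opening: 0.995
gripper_force: 0.0
```

```bash
cat >> h.py <<'E'
def st(goal=None):
    o=monitor.observe(); w,x,y,z=o["orientation"]; a=2*np.degrees(np.arctan2(y,x))-90
    print(round(o["clock"],2),o["position"].round(1),"close",round(a,1),"tilt",round(w,4),round(z,4),"op",round(o["opening"]*85.4,1),"gf",o["gripper_force"],"F",o["contact_force"].round(1))
    if goal: print("units to go",((np.array(goal)-o["position"])/30).round(3))
E
python3 -c "
from h import *
st((412,342.5,63))"
```

```text
0.85 [412.7 341.3 150.2] close 80.8 tilt -0.0011 -0.0008 op 85.0 gf 0.0 F [-0.9  0.3  0.6]
units to go [-0.023  0.04  -2.905]
```

carry_out:
  targets:
    - [[-0.02, 0.04, -0.73, 0, 0, 0, 85], [0, 0, -0.73, 0, 0, 0, 85], [0, 0, -0.73, 0, 0, 0, 85], [0, 0, -0.72, 0, 0, 0, 85], [0, 0, 0, 0, 0, 0, 20], [0, 0, 0, 0, 0, 0, 20], [0, 0, 0, 0, 0, 0, 20], [0, 0, 0, 0, 0, 0, 20], [0, 0, 0, 0, 0, 0, 20], [0, 0, 0, 0, 0, 0, 20], [0, 0, 0, 0, 0, 0, 20], [0, 0, 0, 0, 0, 0, 20]]

```text
clock: 1.85
position: [412.5, 344.6, 66.4]
orientation: [0.001, 0.079, 0.997, 0.001]
contact_force: [-0.5, -1.0, 6.0]
opening: 0.381
gripper_force: 39.5
```

carry_out:
  targets:
    - [[0, 0, 0.3, 0, 0, 0, 20], [0, 0, 0.9, 0, 0, 0, 20], [0, 0, 1, 0, 0, 0, 20], [0, 0, 1, 0, 0, 0, 20], [0, 0, 1, 0, 0, 0, 20], [0, 0, 0.87, 0, 0, 0, 20], [0, 0, 0, 0, 0, 0, 20]]

```text
clock: 2.43
position: [413.3, 345.0, 223.9]
orientation: [0.004, 0.079, 0.997, 0.004]
contact_force: [0.1, 0.5, -0.4]
opening: 0.382
gripper_force: 40.0
```

```bash
python3 -c "
from h import *
st((567.9,39.2,215))"
```

```text
2.43 [413.3 345.  223.9] close 81.0 tilt 0.0043 0.0037 op 32.6 gf 39.98748242855072 F [ 0.1  0.5 -0.4]
units to go [  5.155 -10.193  -0.296]
```

```bash
python3 - <<'E'
from h import *
S=cams.read_camera("scene");T=cams.read_camera("top");st((567.9,39.2,215))
m=np.hstack([cv2.resize(C["frame"][int(v)-45:int(v)+45,int(u)-60:int(u)+60],None,fx=3.3,fy=3.3) for C in(S,T) for u,v in[np.clip(proj(C,(413,345,200)),60,330)]])
cv2.imwrite("pics/r1.png",m)
E
```

```text
2.53 [411.9 344.  217.9] close 81.0 tilt 0.0011 0.0009 op 32.8 gf 39.98744308948517 F [ 0.4  0.6 -1.6]
units to go [  5.199 -10.161  -0.095]
```

View pics/r1.png

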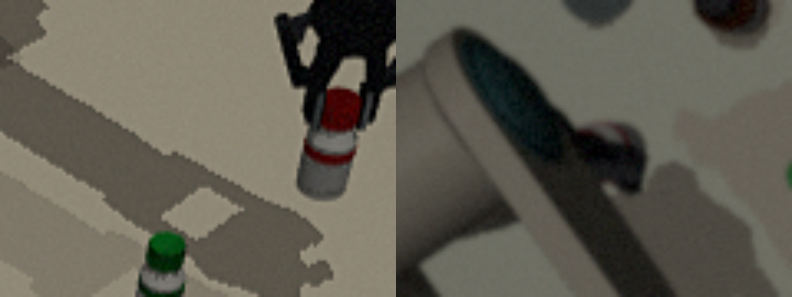

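carry_out:
  targets:
    - [[0.47, -0.92, 0, 0, 0, 0, 20], [0.47, -0.92, 0, 0, 0, 0, 20], [0.47, -0.92, 0, 0, 0, 0, 20], [0.47, -0.92, 0, 0, 0, 0, 20], [0.47, -0.92, 0, 0, 0, 0, 20], [0.47, -0.92, 0, 0, 0, 0, 20], [0.47, -0.92, 0, 0, 0, 0, 20], [0.47, -0.92, 0, 0, 0, 0, 20], [0.47, -0.92, 0, 0, 0, 0, 20], [0.47, -0.92, 0, 0, 0, 0, 20], [0.47, -0.92, 0, 0, 0, 0, 20], [0, 0, 0, 0, 0, 0, 20]]

```text
clock: 3.53
position: [567.4, 35.6, 213.9]
orientation: [-0.002, 0.081, 0.997, -0.001]
contact_force: [-0.8, 0.2, -2.2]
opening: 0.387
gripper_force: 40.1
```

carry_out:
  targets:
    - [[0, 0, 0, 0, 0, 0, 20], [0, 0, 0, 0, 0, 0, 20], [0, 0, 0, 0, 0, 0, 20]]

```text
clock: 3.78
position: [566.1, 41.1, 215.6]
orientation: [-0.001, 0.078, 0.997, 0.0]
contact_force: [-0.2, 0.1, -1.5]
opening: 0.382
gripper_force: 40.1
```

```bash
python3 -c "
from h import *
st((567.9,39.2,75))"
```

```text
3.78 [566.1  41.1 215.6] close 81.0 tilt -0.0007 0.0001 op 32.6 gf 40.059011578559875 F [-0.2  0.1 -1.5]
units to go [ 0.059 -0.062 -4.686]
```

carry_out:
  targets:
    - [[0.06, -0.06, -0.7, 0, 0, 0, 20], [0, 0, -0.9, 0, 0, 0, 20], [0, 0, -0.9, 0, 0, 0, 20], [0, 0, -0.8, 0, 0, 0, 20], [0, 0, -0.6, 0, 0, 0, 20], [0, 0, -0.4, 0, 0, 0, 20], [0, 0, -0.2, 0, 0, 0, 20], [0, 0, -0.1, 0, 0, 0, 20], [0, 0, 0, 0, 0, 0, 20], [0, 0, 0, 0, 0, 0, 20]]

```text
clock: 4.62
position: [569.2, 38.6, 79.6]
orientation: [0.001, 0.079, 0.997, 0.0]
contact_force: [-0.1, -0.4, -1.6]
opening: 0.383
gripper_force: 40.1
```

carry_out:
  targets:
    - [[0, 0, -0.04, 0, 0, 0, 20], [0, 0, 0, 0, 0, 0, 20]]

```text
clock: 4.78
position: [569.0, 38.4, 78.0]
orientation: [0.001, 0.079, 0.997, 0.0]
contact_force: [0.4, 0.7, -0.6]
opening: 0.383
gripper_force: 40.1
```

Inside the cell; lower gently in 1.5–2 mm steps.

carry_out:
  targets:
    - [[0, 0, -0.06, 0, 0, 0, 20], [0, 0, -0.06, 0, 0, 0, 20], [0, 0, -0.05, 0, 0, 0, 20], [0, 0, 0, 0, 0, 0, 20], [0, 0, 0, 0, 0, 0, 20]]

```text
clock: 5.2
position: [568.5, 38.4, 71.9]
orientation: [-0.0, 0.079, 0.997, 0.0]
contact_force: [-0.3, 0.3, -1.4]
opening: 0.383
gripper_force: 40.3
```

carry_out:
  targets:
    - [[0, 0, -0.05, 0, 0, 0, 20], [0, 0, 0, 0, 0, 0, 20], [0, 0, 0, 0, 0, 0, 20]]

```text
clock: 5.45
position: [569.0, 38.3, 71.5]
orientation: [0.001, 0.079, 0.997, 0.0]
contact_force: [-1.5, -0.0, 5.5]
opening: 0.386
gripper_force: 40.5
```

carry_out:
  targets:
    - [[0, 0, 0, 0, 0, 0, 45], [0, 0, 0, 0, 0, 0, 60], [0, 0, 0, 0, 0, 0, 75], [0, 0, 0, 0, 0, 0, 85], [0, 0, 0, 0, 0, 0, 85], [0, 0, 0.3, 0, 0, 0, 85], [0, 0, 0.9, 0, 0, 0, 85], [0, 0, 1, 0, 0, 0, 85], [0, 0, 1, 0, 0, 0, 85], [0, 0, 0.6, 0, 0, 0, 85], [0, 0, 0, 0, 0, 0, 85], [0, 0, 0, 0, 0, 0, 85]]

```text
clock: 6.45
position: [569.1, 38.4, 186.2]
orientation: [0.002, 0.079, 0.997, 0.0]
contact_force: [-0.0, -0.7, -0.5]
opening: 0.994
gripper_force: 0.0
```

```bash
python3 -c "
from h import *
st((397.3,-197.2,150))"
```

```text
6.45 [569.1  38.4 186.2] close 81.0 tilt 0.0015 0.0002 op 84.9 gf 0.0 F [-0.  -0.7 -0.5]
units to go [-5.726 -7.855 -1.206]
```

carry_out:
  targets:
    - [[-0.636, -0.873, -0.13, 0, 0, 0, 85], [-0.636, -0.873, -0.13, 0, 0, 0, 85], [-0.636, -0.873, -0.13, 0, 0, 0, 85], [-0.636, -0.873, -0.13, 0, 0, 0, 85], [-0.636, -0.873, -0.13, 0, 0, 0, 85], [-0.636, -0.873, -0.13, 0, 0, 0, 85], [-0.636, -0.873, -0.13, 0, 0, 0, 85], [-0.636, -0.873, -0.13, 0, 0, 0, 85], [-0.636, -0.873, -0.13, 0, 0, 0, 85], [0, 0, 0, 0, 0, 0, 85], [0, 0, 0, 0, 0, 0, 85], [0, 0, 0, 0, 0, 0, 85]]

```text
clock: 7.45
position: [396.6, -196.8, 148.6]
orientation: [-0.001, 0.079, 0.997, 0.001]
contact_force: [0.9, 0.1, 0.5]
opening: 0.995
gripper_force: 0.0
```

```bash
python3 - <<'E'
from h import *
st((397.3,-197.2,65))
T=cams.read_camera("top");S=cams.read_camera("scene")
cv2.imwrite("pics/p1.png",np.hstack([cv2.resize(T["frame"][100:280,190:440],(400,288)),cv2.resize(S["frame"][100:280,80:330],(400,288))]))
E
```

```text
7.45 [ 396.6 -196.8  148.6] close 81.0 tilt -0.0006 0.0006 op 84.9 gf 0.0 F [0.9 0.1 0.5]
units to go [ 0.023 -0.012 -2.787]
```

View pics/p1.png

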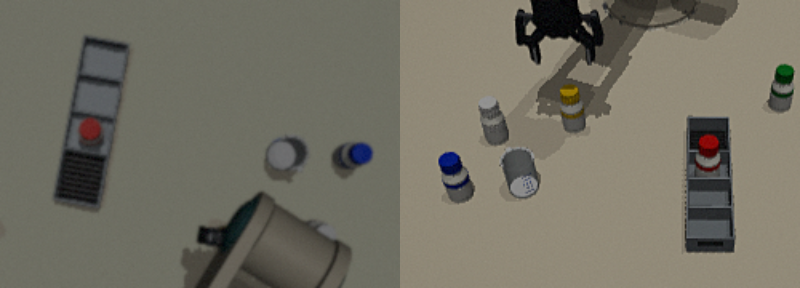

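Red stands upright in the cell next to the pad bay, with its cap at left-half (90,132). The gripper hovers over the yellow bottle, whose cap is at right-half (569,92).

carry_out:
  targets:
    - [[0.02, 0, -0.8, 0, 0, 0, 85], [0, 0, -0.8, 0, 0, 0, 85], [0, 0, -0.7, 0, 0, 0, 85], [0, 0, -0.5, 0, 0, 0, 85], [0, 0, 0, 0, 0, 0, 85], [0, 0, 0, 0, 0, 0, 20], [0, 0, 0, 0, 0, 0, 20], [0, 0, 0, 0, 0, 0, 20], [0, 0, 0, 0, 0, 0, 20], [0, 0, 0, 0, 0, 0, 20], [0, 0, 0, 0, 0, 0, 20], [0, 0, 0, 0, 0, 0, 20]]

```text
clock: 8.55
position: [398.2, -197.5, 66.7]
orientation: [0.001, 0.079, 0.997, -0.0]
contact_force: [-0.2, 1.2, 5.6]
opening: 0.386
gripper_force: 39.4
```

carry_out:
  targets:
    - [[0, 0, 0, 0, 0, 0, 20], [0, 0, 0, 0, 0, 0, 20]]

```text
clock: 8.72
position: [398.2, -197.5, 66.7]
orientation: [0.001, 0.079, 0.997, -0.0]
contact_force: [-0.6, 2.2, 5.0]
opening: 0.385
gripper_force: 39.4
```

carry_out:
  targets:
    - [[0, 0, 0.4, 0, 0, 0, 20], [0, 0, 0.9, 0, 0, 0, 20], [0, 0, 1, 0, 0, 0, 20], [0, 0, 1, 0, 0, 0, 20], [0.4, 0.4, 1, 0, 0, 0, 20], [0.82, 0.8, 0.65, 0, 0, 0, 20], [0.82, 0.8, 0, 0, 0, 0, 20], [0.82, 0.8, 0, 0, 0, 0, 20], [0.82, 0.8, 0, 0, 0, 0, 20], [0.82, 0.8, 0, 0, 0, 0, 20], [0.82, 0.8, 0, 0, 0, 0, 20], [0.82, 0.8, 0, 0, 0, 0, 20]]

```text
clock: 9.72
position: [582.5, -16.0, 213.6]
orientation: [-0.0, 0.079, 0.997, -0.0]
contact_force: [0.7, -1.2, -0.3]
opening: 0.384
gripper_force: 39.9
```

carry_out:
  targets:
    - [[0.82, 0.8, 0, 0, 0, 0, 20], [0.5, 0.5, 0, 0, 0, 0, 20], [0.3, 0.26, 0, 0, 0, 0, 20], [0, 0, 0, 0, 0, 0, 20], [0, 0, 0, 0, 0, 0, 20], [0, 0, 0, 0, 0, 0, 20], [0, 0, 0, 0, 0, 0, 20]]

```text
clock: 10.3
position: [629.7, 28.6, 214.2]
orientation: [0.0, 0.079, 0.997, -0.0]
contact_force: [0.6, 0.3, -0.8]
opening: 0.383
gripper_force: 39.9
```

```bash
python3 -c "
from h import *
st((631.2,29.2,75))"
```

```text
10.3 [629.7  28.6 214.2] close 80.9 tilt 0.0 -0.0001 op 32.7 gf 39.92035746574402 F [ 0.6  0.3 -0.8]
units to go [ 0.049  0.019 -4.639]
```

carry_out:
  targets:
    - [[0.05, 0.02, -0.7, 0, 0, 0, 20], [0, 0, -0.9, 0, 0, 0, 20], [0, 0, -0.9, 0, 0, 0, 20], [0, 0, -0.8, 0, 0, 0, 20], [0, 0, -0.6, 0, 0, 0, 20], [0, 0, -0.4, 0, 0, 0, 20], [0, 0, -0.2, 0, 0, 0, 20], [0, 0, -0.1, 0, 0, 0, 20], [0, 0, 0, 0, 0, 0, 20], [0, 0, 0, 0, 0, 0, 20], [0, 0, 0, 0, 0, 0, 20]]

```text
clock: 11.22
position: [632.4, 30.1, 77.5]
orientation: [0.001, 0.079, 0.997, 0.0]
contact_force: [-0.7, 0.1, -0.8]
opening: 0.386
gripper_force: 39.9
```

carry_out:
  targets:
    - [[0, 0, -0.05, 0, 0, 0, 20], [0, 0, 0, 0, 0, 0, 20], [0, 0, 0, 0, 0, 0, 20]]

```text
clock: 11.47
position: [631.8, 30.1, 74.7]
orientation: [0.0, 0.079, 0.997, 0.0]
contact_force: [0.5, -0.1, -0.6]
opening: 0.381
gripper_force: 39.9
```

carry_out:
  targets:
    - [[0, 0, -0.06, 0, 0, 0, 20], [0, 0, 0, 0, 0, 0, 20], [0, 0, -0.04, 0, 0, 0, 20], [0, 0, 0, 0, 0, 0, 20], [0, 0, 0, 0, 0, 0, 20]]

```text
clock: 11.88
position: [631.9, 30.1, 71.8]
orientation: [0.0, 0.079, 0.997, 0.0]
contact_force: [-0.3, 1.1, 0.5]
opening: 0.383
gripper_force: 39.9
```

carry_out:
  targets:
    - [[0, 0, -0.03, 0, 0, 0, 20], [0, 0, 0, 0, 0, 0, 20], [0, 0, 0, 0, 0, 0, 20]]

```text
clock: 12.13
position: [632.2, 30.1, 71.7]
orientation: [0.001, 0.079, 0.997, 0.0]
contact_force: [-2.6, 0.7, 5.8]
opening: 0.388
gripper_force: 40.5
```

Contact at the predicted height; release and go to blue.

carry_out:
  targets:
    - [[0, 0, 0, 0, 0, 0, 45], [0, 0, 0, 0, 0, 0, 60], [0, 0, 0, 0, 0, 0, 75], [0, 0, 0, 0, 0, 0, 85], [0, 0, 0, 0, 0, 0, 85], [0, 0, 0.3, 0, 0, 0, 85], [0, 0, 0.9, 0, 0, 0, 85], [0, 0, 1, 0, 0, 0, 85], [0, 0, 1, 0, 0, 0, 85], [0, 0, 0.6, 0, 0, 0, 85], [0, 0, 0, 0, 0, 0, 85], [0, 0, 0, 0, 0, 0, 85]]

```text
clock: 13.13
position: [632.3, 30.1, 186.4]
orientation: [0.002, 0.079, 0.997, 0.0]
contact_force: [0.1, 0.1, -0.3]
opening: 0.998
gripper_force: 0.0
```

```bash
python3 -c "
from h import *
st((541.8,-403,150))"
```

```text
13.13 [632.3  30.1 186.4] close 81.0 tilt 0.0016 0.0002 op 85.2 gf 0.0 F [ 0.1  0.1 -0.3]
units to go [ -3.015 -14.437  -1.212]
```

carry_out:
  targets:
    - [[-0.188, -0.902, -0.076, 0, 0, 0, 85], [-0.188, -0.902, -0.076, 0, 0, 0, 85], [-0.188, -0.902, -0.076, 0, 0, 0, 85], [-0.188, -0.902, -0.076, 0, 0, 0, 85], [-0.188, -0.902, -0.076, 0, 0, 0, 85], [-0.188, -0.902, -0.076, 0, 0, 0, 85], [-0.188, -0.902, -0.076, 0, 0, 0, 85], [-0.188, -0.902, -0.076, 0, 0, 0, 85], [-0.188, -0.902, -0.076, 0, 0, 0, 85], [-0.188, -0.902, -0.076, 0, 0, 0, 85], [-0.188, -0.902, -0.076, 0, 0, 0, 85], [-0.188, -0.902, -0.076, 0, 0, 0, 85]]

```text
clock: 14.13
position: [562.9, -295.5, 155.0]
orientation: [-0.002, 0.079, 0.997, 0.001]
contact_force: [-0.3, -0.4, -0.6]
opening: 0.996
gripper_force: 0.0
```

carry_out:
  targets:
    - [[-0.188, -0.902, -0.076, 0, 0, 0, 85], [-0.188, -0.902, -0.076, 0, 0, 0, 85], [-0.188, -0.902, -0.076, 0, 0, 0, 85], [-0.188, -0.902, -0.076, 0, 0, 0, 85], [0, 0, 0, 0, 0, 0, 85], [0, 0, 0, 0, 0, 0, 85], [0, 0, 0, 0, 0, 0, 85], [0, 0, 0, 0, 0, 0, 85]]

```text
clock: 14.8
position: [541.7, -401.6, 147.4]
orientation: [-0.0, 0.078, 0.997, 0.001]
contact_force: [0.4, 0.1, -0.7]
opening: 0.997
gripper_force: 0.0
```

```bash
python3 -c "
from h import *
st((541.8,-403,65))"
```

```text
14.8 [ 541.7 -401.6  147.4] close 81.0 tilt -0.0004 0.0005 op 85.1 gf 0.0 F [ 0.4  0.1 -0.7]
units to go [ 2.000e-03 -4.500e-02 -2.747e+00]
```

carry_out:
  targets:
    - [[0, -0.04, -0.8, 0, 0, 0, 85], [0, 0, -0.8, 0, 0, 0, 85], [0, 0, -0.7, 0, 0, 0, 85], [0, 0, -0.47, 0, 0, 0, 85], [0, 0, 0, 0, 0, 0, 85], [0, 0, 0, 0, 0, 0, 20], [0, 0, 0, 0, 0, 0, 20], [0, 0, 0, 0, 0, 0, 20], [0, 0, 0, 0, 0, 0, 20], [0, 0, 0, 0, 0, 0, 20], [0, 0, 0, 0, 0, 0, 20], [0, 0, 0, 0, 0, 0, 20]]

```text
clock: 15.8
position: [542.2, -404.4, 66.7]
orientation: [0.001, 0.079, 0.997, -0.001]
contact_force: [-0.5, 1.9, 5.8]
opening: 0.383
gripper_force: 39.5
```

carry_out:
  targets:
    - [[0, 0, 0, 0, 0, 0, 20], [0, 0, 0, 0, 0, 0, 20]]

```text
clock: 15.97
position: [542.2, -404.4, 66.8]
orientation: [0.001, 0.079, 0.997, -0.001]
contact_force: [0.7, 1.3, 6.6]
opening: 0.385
gripper_force: 39.5
```

```bash
python3 -c "
from h import *
st((694.4,19.2,215))"
```

```text
15.97 [ 542.2 -404.4   66.8] close 81.0 tilt 0.0012 -0.0006 op 32.9 gf 39.46178376674652 F [0.7 1.3 6.6]
units to go [ 5.074 14.12   4.942]
```

carry_out:
  targets:
    - [[0, 0, 0.4, 0, 0, 0, 20], [0, 0, 0.9, 0, 0, 0, 20], [0, 0, 1, 0, 0, 0, 20], [0, 0, 1, 0, 0, 0, 20], [0.15, 0.4, 1, 0, 0, 0, 20], [0.33, 0.9, 0.65, 0, 0, 0, 20], [0.33, 0.92, 0, 0, 0, 0, 20], [0.33, 0.92, 0, 0, 0, 0, 20], [0.33, 0.92, 0, 0, 0, 0, 20], [0.33, 0.92, 0, 0, 0, 0, 20], [0.33, 0.92, 0, 0, 0, 0, 20], [0.33, 0.92, 0, 0, 0, 0, 20]]

```text
clock: 16.97
position: [615.4, -198.2, 214.0]
orientation: [-0.0, 0.079, 0.997, -0.0]
contact_force: [-0.6, -0.5, 0.0]
opening: 0.383
gripper_force: 39.8
```

carry_out:
  targets:
    - [[0.33, 0.92, 0, 0, 0, 0, 20], [0.33, 0.92, 0, 0, 0, 0, 20], [0.33, 0.92, 0, 0, 0, 0, 20], [0.33, 0.92, 0, 0, 0, 0, 20], [0.33, 0.92, 0, 0, 0, 0, 20], [0.33, 0.92, 0, 0, 0, 0, 20], [0.33, 0.92, 0, 0, 0, 0, 20], [0.3, 0.6, 0, 0, 0, 0, 20], [0, 0.26, 0, 0, 0, 0, 20], [0, 0, 0, 0, 0, 0, 20], [0, 0, 0, 0, 0, 0, 20], [0, 0, 0, 0, 0, 0, 20]]

```text
clock: 17.97
position: [693.3, 18.0, 213.7]
orientation: [0.0, 0.079, 0.997, -0.0]
contact_force: [-0.0, -0.6, -0.9]
opening: 0.388
gripper_force: 39.8
```

```bash
python3 -c "
from h import *
st((694.4,19.2,75))"
```

```text
17.97 [693.3  18.  213.7] close 80.9 tilt 0.0 -0.0002 op 33.1 gf 39.83546197414398 F [-0.  -0.6 -0.9]
units to go [ 0.038  0.039 -4.624]
```

carry_out:
  targets:
    - [[0.03, 0.03, -0.7, 0, 0, 0, 20], [0, 0, -0.9, 0, 0, 0, 20], [0, 0, -0.9, 0, 0, 0, 20], [0, 0, -0.8, 0, 0, 0, 20], [0, 0, -0.6, 0, 0, 0, 20], [0, 0, -0.4, 0, 0, 0, 20], [0, 0, -0.2, 0, 0, 0, 20], [0, 0, -0.1, 0, 0, 0, 20], [0, 0, 0, 0, 0, 0, 20], [0, 0, 0, 0, 0, 0, 20], [0, 0, 0, 0, 0, 0, 20]]

```text
clock: 18.88
position: [695.2, 20.4, 77.2]
orientation: [0.001, 0.079, 0.997, 0.0]
contact_force: [0.2, -0.3, -0.9]
opening: 0.385
gripper_force: 39.8
```

carry_out:
  targets:
    - [[0, 0, -0.05, 0, 0, 0, 20], [0, 0, 0, 0, 0, 0, 20], [0, 0, 0, 0, 0, 0, 20]]

```text
clock: 19.13
position: [694.5, 20.5, 74.2]
orientation: [0.0, 0.079, 0.997, 0.0]
contact_force: [0.4, 0.3, -1.1]
opening: 0.384
gripper_force: 39.8
```

carry_out:
  targets:
    - [[0, 0, -0.05, 0, 0, 0, 20], [0, 0, 0, 0, 0, 0, 20], [0, 0, -0.03, 0, 0, 0, 20], [0, 0, 0, 0, 0, 0, 20], [0, 0, 0, 0, 0, 0, 20]]

```text
clock: 19.55
position: [694.6, 20.5, 71.8]
orientation: [0.0, 0.079, 0.997, 0.0]
contact_force: [-0.4, -0.2, -0.2]
opening: 0.387
gripper_force: 39.8
```

carry_out:
  targets:
    - [[0, 0, -0.03, 0, 0, 0, 20], [0, 0, 0, 0, 0, 0, 20], [0, 0, 0, 0, 0, 0, 20]]

```text
clock: 19.8
position: [694.9, 20.5, 71.8]
orientation: [0.001, 0.079, 0.997, 0.0]
contact_force: [-1.2, 0.1, 5.4]
opening: 0.384
gripper_force: 40.3
```

carry_out:
  targets:
    - [[0, 0, 0, 0, 0, 0, 45], [0, 0, 0, 0, 0, 0, 60], [0, 0, 0, 0, 0, 0, 75], [0, 0, 0, 0, 0, 0, 85], [0, 0, 0, 0, 0, 0, 85], [0, 0, 0.3, 0, 0, 0, 85], [0, 0, 0.9, 0, 0, 0, 85], [0, 0, 1, 0, 0, 0, 85], [0, 0, 1, 0, 0, 0, 85], [0, 0, 0.6, 0, 0, 0, 85], [0, 0, 0, 0, 0, 0, 85], [0, 0, 0, 0, 0, 0, 85]]

```text
clock: 20.8
position: [695.0, 20.5, 186.7]
orientation: [0.002, 0.079, 0.997, 0.0]
contact_force: [0.3, 0.9, -0.8]
opening: 0.996
gripper_force: 0.0
```

```bash
python3 -c "
from h import *
st((541.2,-294.7,150))"
```

```text
20.8 [695.   20.5 186.7] close 81.0 tilt 0.0017 0.0001 op 85.1 gf 0.0 F [ 0.3  0.9 -0.8]
units to go [ -5.128 -10.505  -1.224]
```

carry_out:
  targets:
    - [[-0.427, -0.876, -0.1, 0, 0, 0, 85], [-0.427, -0.876, -0.1, 0, 0, 0, 85], [-0.427, -0.876, -0.1, 0, 0, 0, 85], [-0.427, -0.876, -0.1, 0, 0, 0, 85], [-0.427, -0.876, -0.1, 0, 0, 0, 85], [-0.427, -0.876, -0.1, 0, 0, 0, 85], [-0.427, -0.876, -0.1, 0, 0, 0, 85], [-0.427, -0.876, -0.1, 0, 0, 0, 85], [-0.427, -0.876, -0.1, 0, 0, 0, 85], [-0.427, -0.876, -0.1, 0, 0, 0, 85], [-0.427, -0.876, -0.1, 0, 0, 0, 85], [-0.427, -0.876, -0.1, 0, 0, 0, 85]]

```text
clock: 21.8
position: [539.2, -295.6, 146.5]
orientation: [-0.001, 0.079, 0.997, 0.001]
contact_force: [0.3, 0.3, 0.5]
opening: 0.996
gripper_force: 0.0
```

carry_out:
  targets:
    - [[0, 0, 0, 0, 0, 0, 85], [0, 0, 0, 0, 0, 0, 85], [0, 0, 0, 0, 0, 0, 85], [0, 0, 0, 0, 0, 0, 85]]

```text
clock: 22.13
position: [541.1, -293.8, 148.1]
orientation: [-0.0, 0.078, 0.997, 0.0]
contact_force: [-0.7, -0.3, -0.5]
opening: 0.995
gripper_force: 0.0
```

```bash
python3 - <<'E'
from h import *
st((541.2,-294.7,42))
T=cams.read_camera("top");S=cams.read_camera("scene")
cv2.imwrite("pics/p2.png",np.hstack([cv2.resize(T["frame"][100:280,190:440],(400,288)),cv2.resize(S["frame"][100:280,80:330],(400,288))]))
E
```

```text
22.13 [ 541.1 -293.8  148.1] close 81.1 tilt -0.0004 0.0004 op 85.0 gf 0.0 F [-0.7 -0.3 -0.5]
units to go [ 0.004 -0.032 -3.536]
```

View pics/p2.png

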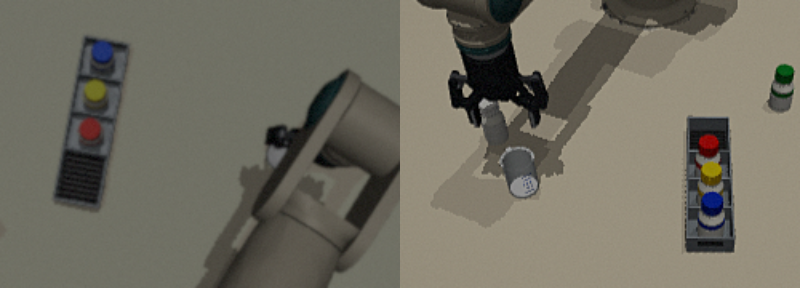

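Red, yellow and blue stand in order (left half: (90,132), (95,92), (102,53)) and the gripper is over the beaker.

carry_out:
  targets:
    - [[0, -0.03, -0.8, 0, 0, 0, 85], [0, 0, -0.9, 0, 0, 0, 85], [0, 0, -0.8, 0, 0, 0, 85], [0, 0, -0.6, 0, 0, 0, 85], [0, 0, -0.35, 0, 0, 0, 85], [0, 0, 0, 0, 0, 0, 85], [0, 0, 0, 0, 0, 0, 40], [0, 0, 0, 0, 0, 0, 40], [0, 0, 0, 0, 0, 0, 40], [0, 0, 0, 0, 0, 0, 40], [0, 0, 0, 0, 0, 0, 40], [0, 0, 0, 0, 0, 0, 40]]
  squeeze: 25

```text
clock: 23.23
position: [541.9, -296.3, 47.4]
orientation: [0.002, 0.079, 0.997, -0.001]
contact_force: [0.9, 1.1, 6.4]
opening: 0.648
gripper_force: 26.5
```

carry_out:
  targets:
    - [[0, 0, 0, 0, 0, 0, 40], [0, 0, 0, 0, 0, 0, 40], [0, 0, 0, 0, 0, 0, 40]]

```text
clock: 23.48
position: [541.9, -296.3, 47.4]
orientation: [0.002, 0.079, 0.997, -0.001]
contact_force: [-0.0, 1.7, 6.6]
opening: 0.645
gripper_force: 26.5
```

```bash
python3 -c "
from h import *
st((492.9,51.1,165))"
```

```text
23.48 [ 541.9 -296.3   47.4] close 81.0 tilt 0.0017 -0.0007 op 55.1 gf 26.467218209073806 F [-0.   1.7  6.6]
units to go [-1.632 11.579  3.92 ]
```

carry_out:
  targets:
    - [[0, 0, 0.4, 0, 0, 0, 40], [0, 0, 0.8, 0, 0, 0, 40], [0, 0, 1, 0, 0, 0, 40], [0, 0, 1, 0, 0, 0, 40], [-0.1, 0.4, 0.8, 0, 0, 0, 40], [-0.14, 0.9, 0, 0, 0, 0, 40], [-0.14, 0.92, 0, 0, 0, 0, 40], [-0.14, 0.92, 0, 0, 0, 0, 40], [-0.14, 0.92, 0, 0, 0, 0, 40], [-0.14, 0.92, 0, 0, 0, 0, 40], [-0.14, 0.92, 0, 0, 0, 0, 40], [-0.14, 0.92, 0, 0, 0, 0, 40]]

```text
clock: 24.48
position: [507.9, -90.1, 166.1]
orientation: [0.0, 0.079, 0.997, -0.0]
contact_force: [1.0, 0.3, 0.4]
opening: 0.646
gripper_force: 26.7
```

carry_out:
  targets:
    - [[-0.14, 0.92, 0, 0, 0, 0, 40], [-0.14, 0.92, 0, 0, 0, 0, 40], [-0.14, 0.92, 0, 0, 0, 0, 40], [-0.14, 0.92, 0, 0, 0, 0, 40], [0, 0.6, 0, 0, 0, 0, 40], [0, 0.4, 0, 0, 0, 0, 40], [0, 0, 0, 0, 0, 0, 40], [0, 0, 0, 0, 0, 0, 40], [0, 0, 0, 0, 0, 0, 40], [0, 0, 0, 0, 0, 0, 40]]

```text
clock: 25.32
position: [491.7, 48.2, 165.2]
orientation: [-0.0, 0.079, 0.997, -0.0]
contact_force: [-0.9, -0.0, -0.0]
opening: 0.645
gripper_force: 26.7
```

```bash
python3 -c "
from h import *
st((492.9,51.1,58))"
```

```text
25.32 [491.7  48.2 165.2] close 80.9 tilt -0.0 -0.0001 op 55.1 gf 26.671107378892884 F [-0.9 -0.  -0. ]
units to go [ 0.041  0.098 -3.573]
```

carry_out:
  targets:
    - [[0.04, 0.1, -0.5, 0, 0, 0, 40], [0, 0, -0.8, 0, 0, 0, 40], [0, 0, -0.8, 0, 0, 0, 40], [0, 0, -0.6, 0, 0, 0, 40], [0, 0, -0.4, 0, 0, 0, 40], [0, 0, -0.2, 0, 0, 0, 40], [0, 0, -0.2, 0, 0, 0, 40], [0, 0, 0, 0, 0, 0, 40], [0, 0, 0, 0, 0, 0, 40], [0, 0, 0, 0, 0, 0, 40]]

```text
clock: 26.15
position: [493.5, 52.2, 61.3]
orientation: [0.001, 0.079, 0.997, 0.0]
contact_force: [0.8, 0.7, -0.4]
opening: 0.644
gripper_force: 26.7
```

carry_out:
  targets:
    - [[0, 0, 0, 0, 0, 0, 40], [0, 0, 0, 0, 0, 0, 40]]

```text
clock: 26.32
position: [493.2, 52.2, 60.9]
orientation: [0.001, 0.079, 0.997, 0.0]
contact_force: [-1.2, -0.1, -1.1]
opening: 0.639
gripper_force: 26.7
```

carry_out:
  targets:
    - [[0, 0, -0.06, 0, 0, 0, 40], [0, 0, -0.06, 0, 0, 0, 40], [0, 0, -0.04, 0, 0, 0, 40], [0, 0, 0, 0, 0, 0, 40], [0, 0, 0, 0, 0, 0, 40]]

```text
clock: 26.73
position: [492.6, 52.2, 55.2]
orientation: [-0.0, 0.079, 0.997, 0.0]
contact_force: [-0.4, 1.0, -0.2]
opening: 0.641
gripper_force: 26.7
```

carry_out:
  targets:
    - [[0, 0, -0.03, 0, 0, 0, 40], [0, 0, 0, 0, 0, 0, 40], [0, 0, 0, 0, 0, 0, 40]]

```text
clock: 26.98
position: [492.8, 52.2, 54.5]
orientation: [0.0, 0.079, 0.997, 0.0]
contact_force: [-0.1, -0.6, 0.2]
opening: 0.643
gripper_force: 26.7
```

carry_out:
  targets:
    - [[0, 0, -0.03, 0, 0, 0, 40], [0, 0, 0, 0, 0, 0, 40], [0, 0, 0, 0, 0, 0, 40]]

```text
clock: 27.23
position: [493.2, 52.2, 54.4]
orientation: [0.001, 0.079, 0.997, 0.0]
contact_force: [-0.7, 0.1, 5.2]
opening: 0.647
gripper_force: 27.0
```

carry_out:
  targets:
    - [[0, 0, 0, 0, 0, 0, 62], [0, 0, 0, 0, 0, 0, 72], [0, 0, 0, 0, 0, 0, 80], [0, 0, 0, 0, 0, 0, 85], [0, 0, 0, 0, 0, 0, 85], [0, 0, 0.3, 0, 0, 0, 85], [0, 0, 0.7, 0, 0, 0, 85], [0, 0, 1, 0, 0, 0, 85], [0, 0, 1, 0, 0, 0, 85], [0, 0, 1, 0, 0, 0, 85], [0, 0, 0.6, 0, 0, 0, 85], [0, 0, 0, 0, 0, 0, 85]]

```text
clock: 28.23
position: [494.7, 52.2, 197.4]
orientation: [0.005, 0.079, 0.997, 0.001]
contact_force: [0.2, -0.0, 0.3]
opening: 0.994
gripper_force: 0.0
```

carry_out:
  targets:
    - [[-0.3, 0.9, 0, 0, 0, 0, 85], [-0.3, 0.9, 0, 0, 0, 0, 85], [-0.3, 0.9, 0, 0, 0, 0, 85], [-0.3, 0.9, 0, 0, 0, 0, 85], [-0.3, 0.9, 0, 0, 0, 0, 85], [-0.3, 0.9, 0, 0, 0, 0, 85], [-0.3, 0.9, 0, 0, 0, 0, 85], [-0.3, 0.9, 0, 0, 0, 0, 85], [0, 0, 0, 0, 0, 0, 85], [0, 0, 0, 0, 0, 0, 85], [0, 0, 0, 0, 0, 0, 85]]

```text
clock: 29.15
position: [420.6, 267.8, 191.1]
orientation: [-0.0, 0.079, 0.997, -0.0]
contact_force: [0.6, 0.6, 0.0]
opening: 0.993
gripper_force: 0.0
```

```bash
python3 - <<'E'
from h import *
st()
T=cams.read_camera("top");S=cams.read_camera("scene")
cv2.imwrite("pics/p3.png",np.hstack([cv2.resize(T["frame"][100:260,80:440],(450,200)),cv2.resize(S["frame"][130:270,200:420],(330,200))]))
E
```

```text
29.15 [420.6 267.8 191.1] close 81.0 tilt -0.0003 -0.0003 op 84.8 gf 0.0 F [0.6 0.6 0. ]
```

View pics/p3.png

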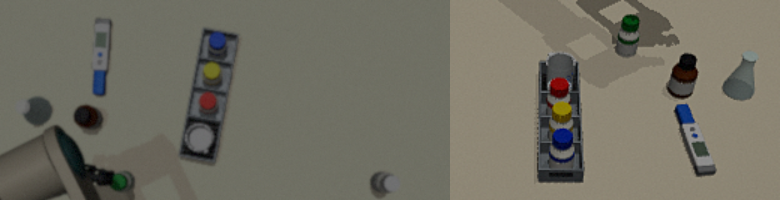

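The final picture shows the beaker upright in the pad bay at left-half (199,140), then red, yellow and blue in order. The green and white bottles, amber bottle, flask and pen have not moved, and the gripper is clear.

```bash
python3 -c "
from bench import manip
print(manip.job_done())"
```

```text
the job is handed in; nothing more can be done
None
```

The job is handed in at about 29 s of 102 s: the last picture showed the beaker upright in the padded bay, then red, yellow and blue bottles in order (blue at the far end), and nothing else moved.

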